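Knock a cast lead weight out of its mould

TASK

Knock the round lead weight out of its mould: press that mould's lever all the way down so that the rod underneath pushes the weight up, then take the weight out and lay it flat inside the wooden tray. Leave the square weight in its own mould and do not work that mould's lever.

Things in the scene. Friction and masses are not known exactly. Their poses are not given: they have to be found in the camera images.
- round_mould: the aluminium bench mould with a round pocket, fixed; its top plate is 84 x 84 mm, its flat top 74 mm above the bench. Origin on the bench under the middle of the pocket; z up; its lever sticks out to its -x side, the one facing the robot. The pocket is 43 mm across and 20 mm deep (floor 54 mm above the bench) with a 12 mm knockout rod in a hole in the middle of its floor
- round_lever (a joint): hinge of the round mould's lever: 0 at rest (paddle high, rod down) to 0.4 rad (paddle all the way down against its stop, rod up). It moves stiffly (about 3 to 6 N on the paddle) and stays where it is left. At 0.4 rad the rod holds the weight about 15 mm higher, 15 mm proud of the plate and still 5 mm in the pocket
- round_pad (a point): middle of the upper face of the paddle at the end of the round mould's lever, where it is pressed down from above; steel paddle 44 mm along the lever and 36 mm wide. 139 mm from the mould's origin along the mould's -x. At rest 66 mm above the bench, all the way down about 24 mm above it and about 6 mm farther along the mould's -x
- round_weight: round lead weight, disc 40 mm across and 20 mm tall, about 0.25 kg; lies in the round pocket, level with the plate. Origin in the middle of its underside, z up through its flat top
- round_weight_mid (a point): centre of the round weight, 10 mm above its underside
- tray: loose plywood tray, outside 130 (x) x 140 (y) x 18 mm, walls 6 mm, floor 6 mm thick; empty. Origin in the middle of its underside
- square_weight: square lead weight, 36 x 36 x 20 mm, in the square pocket of the second, otherwise identical mould (its pocket's middle is that mould's middle); not to be moved. Origin in the middle of its underside, 54 mm above the bench; axes as its mould's, whose lever also sticks out along -x
- square_lever (a joint): hinge of the square mould's lever, 0 at rest to 0.4 rad pressed; not to be worked
Not all that is in view belongs to the job. Leave any green or purple look-alike of the round_weight alone.

How it is judged:
On the way:
1. the round mould's lever is pressed nearly all the way down and its rod has raised the round weight at least 12 mm in its pocket (value of joint round_lever above 0.33 rad and z of round_weight_mid in the frame of round_mould above 0.076 m and horizontal distance between round_weight_mid and round_mould below 0.008 m), for 0.2 s.
At the end, for the whole second after the job is handed in: The round weight lies inside the tray, flat on its floor (within 10 degrees, either face up) and at rest, the tray still flat on the bench; the square weight has stayed within 10 mm of its start in its mould and that mould's lever is up (under 0.15 rad) (x of round_weight_mid in the frame of tray between -0.046 and 0.046 m and y of round_weight_mid in the frame of tray between -0.051 and 0.051 m and z of round_weight_mid in the frame of tray below 0.021 m and angle between the z axis of round_weight and the z axis of tray, either way round below 0.17 rad and angle between tray's own z axis and vertical below 0.1 rad and height (world z) of tray below 0.01 m and linear speed of round_weight below 0.02 m/s and value of joint square_lever below 0.15 rad and distance of square_weight from where it was at the start of the episode below 0.01 m); the robot touches nothing.
It fails at once if the square mould's lever is worked (over 0.15 rad) (value of joint square_lever above 0.15 rad).
It fails at once if the square weight is moved more than 10 mm (distance of square_weight from where it was at the start of the episode above 0.01 m).
It also fails if it takes over 45 s, if anything falls off the work surface, if the arm or the gripper's body presses on something with over 40 N, if the wrist force passes 120 N, or if a joint passes its speed limit or range.

ROBOT

A 6-joint arm with a two-finger parallel gripper is mounted at the origin on a cart in front of the work surface, level with it; the furniture and walls round the work are solid. World frame = base frame: x ahead of the robot, y to its left, z up, the work surface at z = 0. Lengths are in m, angles in rad, forces in N, time in s.
With the tool pointing down it reaches from about 0.325 to 0.875 m from the base axis. Payload 4.4 kg.
Tool frame: the origin (TCP) lies midway between the tips of the shut fingers; the grasp point (between the pads) lies 19 mm behind it; z points along the fingers, x is the direction in which the jaws open and shut, and the axes are right-handed (so a half turn about z gives the same grasp; the last joint's range is limited). The gripper opens to 85 mm and grips with 20 to 120 N. Pads are 22 mm wide; open, the fingers measure 114 mm over their backs; the gripper's body (76 mm by 85 mm) begins 54 mm behind the grasp point. The pads swing forward as they close: fully open they stand 13 mm farther back than shut.
Start: joints at [-1.466, 0.207, 1.542, -0, 1.393, -0.15], TCP at [0.145, -0.556, 0.231] pointing down, gripper open.
Joint ranges: [-2.73, 2.73], [-0.86, 2.22], [0.23, 2.46], [-1.11, 4.25], [0.08, 2.63], [-2.82, 2.82]. Speed limits (rad/s): [2.79, 2.79, 3.14, 3.14, 3.14, 3.14].

INTERFACE

Orientations are given as a unit quaternion [x, y, z, w].
In Python, from rig import sensors, viewer, workorder, finder gives the robot as it stands.
- The arm moves only by the shell command python3 -m jog 'ROWS' [FORCE]. ROWS is JSON, a list of rows, each an object of numbers: "ax", "ay", "az": the turn, a rotation vector about the tool's x, y, z in degrees; "dx", "dy", "dz": the shift along the tool's x, y, z in cm; "gripper": the closure, from -1 (fully open) to 1 (shut), so that 0 is half open. A call has 1 to 12 rows; each row is the pose to reach, as a shift and turn from the pose commanded when the call began, along the tool's axes at that moment; what a row does not reach only later rows make up. A row lasts 1/12 s, in which the tool goes at most 41.7 mm and 7.16 degrees, less where a joint would pass 70% of its speed; a pose out of reach is approached as far as the arm can. A call with a gripper value outside its range is refused whole. The fingers move at their own pace and stop on an object; FORCE is the grip in N (left out, the last holds). Time passes only in rows, so rows that repeat a pose let the fingers close. It gives the time, the measured TCP pose, the force and the opening at its end, in the units of the state.
- sensors.observe(): the state, without advancing time (a new reading comes with each control period).
- viewer.get_image(name): name is "scene" or "top" or "wrist"; returns the picture (384x512x3 uint8, red, green, blue); there is no depth.
- viewer.camera_model(name): a dict with "mtx" (3x3 intrinsics, pixels), "k1" (the pictures are not rectified: a ray, as slopes to the right and down, at radius r is drawn at 1 + k1 r^2 times it, then the intrinsics apply), "R" (3x3) and "t" (3): a world point X has camera coordinates R X + t. Camera axes: x right, y down, z forward; pixel columns grow to the right and rows downward; lengths in m; the calibration is good to about 2 mm. A picture is of the moment at which its call begins: read the wrist's pose just before it. camera_model takes no time and is no camera call; for the wrist camera it gives the pose at the moment of the call.
- workorder.finish_job(): hands the job in, once; it reports no verdict.
Trained networks look in the newest picture that a camera, given by its name, has taken for a name from the list of things; names that differ only in an ending like _2 or _b are one class to them, and where a whole thing is asked for, a point or a joint stands for the part that bears it (a point fixed in the world has none). Each returns a list of dicts, best first, with "confidence" (0 to 1); they miss things now and then, are a little off and sometimes report something else, mostly with a low value. They report only what shows in the picture. A call takes as long as a camera call. They do not tell look-alikes from the thing itself.
- finder.recognise(camera, target): "rect" ([left, top, right, bottom] as shares, 0 to 1, of the picture: columns of its width, rows of its height, round what is visible of it).
- finder.trace(camera, target): "pixels" (384x512 bool, what is visible of it) and "rect" ([left, top, right, bottom] as shares, 0 to 1, of the picture: columns of its width, rows of its height, round what is visible of it).
The state is a dict: "time_s": time; "qpos": joint angles; "qd": joint speeds; "effort": joint torques, N m; "tcp_pos": TCP position; "ee_rot": TCP orientation; "force": force on the tool from outside, world axes, zero at the start; "wrist_torque": the same for the moment, N m; "finger_gap": opening from 0.0 (shut) to 1.0 (fully open).
Only numpy, scipy, OpenCV 4.12 (cv2) and the standard library are available. Lean on these libraries where they do the work, as an engineer would, in place of code of your own. Each camera call takes 0.05 s, during which the arm holds its last target.

## Working session

There is one attempt and no reset: what is moved stays moved. The work goes in short steps, Python scripts to look and compute and a shell command to move; the robot and the scene stay as the last step left them, time stands still between calls to the robot, and variables do not carry over. Pictures are saved under pics/ and viewed, and the job is handed in when it is done.

```bash
ls; mkdir -p pics; cat > h.py <<'E'
import numpy as np, cv2
from rig import sensors, viewer, workorder, finder
from scipy.spatial.transform import Rotation as R
def pix2ray(cm,uv):
    K=np.array(cm["mtx"]);uv=np.atleast_2d(uv).astype(float)
    d=np.c_[(uv[:,0]-K[0,2])/K[0,0],(uv[:,1]-K[1,2])/K[1,1]]
    s=d.copy()
    for _ in range(30): s=d/(1+cm["k1"]*(s**2).sum(1,keepdims=True))
    Rm=np.array(cm["R"]);t=np.array(cm["t"])
    return -Rm.T@t, np.c_[s,np.ones(len(s))]@Rm
def at_z(cm,uv,z):
    o,d=pix2ray(cm,uv); return o+d*((z-o[2])/d[:,2])[:,None]
def proj(cm,X):
    X=np.atleast_2d(X);c=X@np.array(cm["R"]).T+np.array(cm["t"]);s=c[:,:2]/c[:,2:]
    s=s*(1+cm["k1"]*(s**2).sum(1,keepdims=True));K=np.array(cm["mtx"])
    return np.c_[s[:,0]*K[0,0]+K[0,2],s[:,1]*K[1,1]+K[1,2]]
def save(n,im): cv2.imwrite("pics/"+n,cv2.cvtColor(im,cv2.COLOR_RGB2BGR))
E
python3 - <<'E'
from h import *
print(sensors.observe())
for c in ["scene","top","wrist"]:
    save(c+"0.png",viewer.get_image(c))
    cm=viewer.camera_model(c); print(c,-np.array(cm["R"]).T@np.array(cm["t"]),cm["k1"])
    for t in ["round_mould","round_weight","tray","square_weight","round_pad"]:
        print(t,[(np.round(np.array(r["rect"])*[512,384,512,384]).tolist(),round(r["confidence"],2)) for r in finder.recognise(c,t)])
E
```

```text
pics
{'time_s': 0.0, 'qpos': array([-1.46649212e+00,  2.07431912e-01,  1.54298748e+00,  1.14193478e-05,
        1.39346379e+00, -1.50500954e-01]), 'qd': array([ 0.00170706,  0.00084881,  0.00045835, -0.00068803,  0.00151282,
       -0.0004345 ]), 'effort': array([ 4.31795488e-04, -3.83030999e+01, -2.91598105e+01, -1.00950951e-04,
        1.04022727e-02,  4.05032679e-06]), 'tcp_pos': array([ 0.14484463, -0.55567194,  0.23010308]), 'ee_rot': array([ 7.91218446e-01, -6.11532550e-01, -7.86840130e-04, -8.32192354e-04]), 'force': array([ 0.79818718, -0.23514774, -0.69544689]), 'wrist_torque': array([ 0.00138105, -0.00519935, -0.05781607]), 'finger_gap': 1.0015737037833605}
scene [ 0.24871308 -0.28250798  0.75352991] -0.009520774713592417
round_mould [([260.0, 228.0, 371.0, 301.0], 0.82)]
round_weight [([320.0, 200.0, 342.0, 221.0], 0.81), ([330.0, 240.0, 351.0, 265.0], 0.71), ([382.0, 245.0, 403.0, 264.0], 0.67), ([287.0, 227.0, 307.0, 249.0], 0.62), ([261.0, 270.0, 325.0, 300.0], 0.41)]
tray [([127.0, 147.0, 208.0, 213.0], 0.84)]
square_weight [([238.0, 187.0, 265.0, 206.0], 0.84)]
round_pad [([260.0, 266.0, 325.0, 303.0], 0.72), ([264.0, 230.0, 372.0, 302.0], 0.51)]
top [0.54870535 0.15305988 0.96729254] -0.06185628205057766
round_mould [([249.0, 203.0, 264.0, 219.0], 0.74), ([317.0, 171.0, 362.0, 262.0], 0.66)]
round_weight [([286.0, 152.0, 302.0, 170.0], 0.6), ([330.0, 182.0, 350.0, 201.0], 0.58), ([290.0, 188.0, 307.0, 210.0], 0.56), ([346.0, 146.0, 361.0, 160.0], 0.44), ([241.0, 229.0, 261.0, 277.0], 0.32)]
tray [([147.0, 219.0, 202.0, 271.0], 0.8)]
square_weight [([249.0, 203.0, 261.0, 218.0], 0.79)]
round_pad [([325.0, 210.0, 340.0, 258.0], 0.86)]
wrist [ 0.22339325 -0.53658537  0.37321841] 0.018914868762264888
round_mould []
round_weight []
tray []
square_weight []
round_pad []
```

```bash
python3 - <<'E'
import cv2
for c in ["scene0","top0"]:
    im=cv2.imread(f"pics/{c}.png"); 
    im=im[120:320,110:430] if c=="scene0" else im[120:300,120:400]
    im=cv2.resize(im,None,fx=2.5,fy=2.5,interpolation=cv2.INTER_CUBIC);cv2.imwrite(f"pics/{c}c.png",im)
E
```

```text
(no output)
```

View pics/scene0c.png

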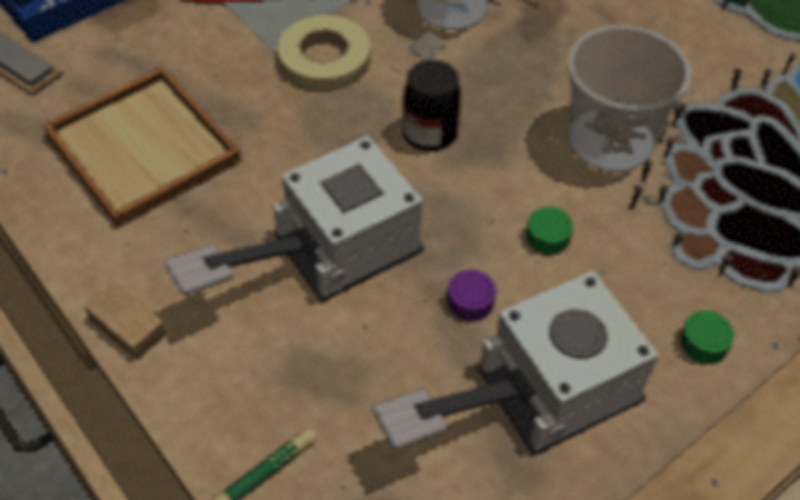

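View pics/top0c.png

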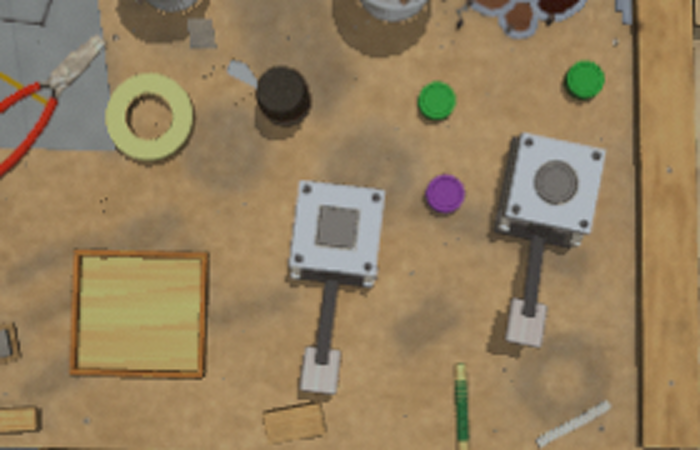

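View pics/scene0.png

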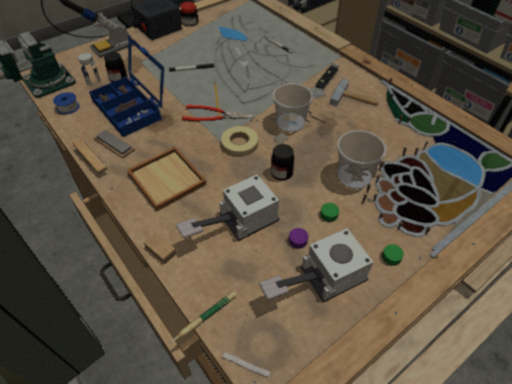

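The top view shows the round mould at about px (342,192) with its paddle at about (331,249). The square mould is at (255,211), its paddle at (247,268), and the tray at (176,245). Purple and green look-alikes lie loose on the bench. Next I'll localise these.

```bash
python3 - <<'E'
from h import *
pts={"top":dict(rw=(556,181,.074),rc1=(528,142,.074),rc2=(597,155,.074),rc3=(585,226,.074),rc4=(516,210,.074),pad=(526,324,.066),sq=(338,227,.074),spad=(320,371,.066),t1=(77,252,.018),t2=(207,254,.018),t3=(205,377,.018),t4=(72,374,.018),wall=(640,300,.0),wall2=(643,100,0),pur=(445,194,.02)),
"scene":dict(rw=(578,333,.074),rc1=(593,281,.074),rc2=(643,350,.074),rc3=(564,388,.074),rc4=(515,316,.074),pad=(410,417,.066),sq=(353,188,.074),spad=(199,268,.066),t1=(161,73,.018),t2=(238,155,.018),t3=(118,218,.018),t4=(47,130,.018),pur=(471,290,.02))}
off={"top":(120,120),"scene":(110,120)}
for c in pts:
    cm=viewer.camera_model(c)
    for k,(u,v,z) in pts[c].items(): print(c,k,np.round(at_z(cm,[(u+.5)/2.5+off[c][0]-.5,(v+.5)/2.5+off[c][1]-.5],z)[0],4))
for c in pts:
    viewer.get_image(c);cm=viewer.camera_model(c)
    for t,z in [("round_weight",.074),("round_pad",.066),("tray",.018)]:
        for r in finder.trace(c,t)[:4]:
            m=r["pixels"];ys,xs=np.nonzero(m)
            print(c,t,round(r["confidence"],2),len(xs),(xs.mean().round(1),ys.mean().round(1)),np.round(at_z(cm,[xs.mean(),ys.mean()],z)[0],4))
E
```

```text
top rw [ 0.6296 -0.0377  0.074 ]
top rc1 [ 0.6679 -0.0103  0.074 ]
top rc2 [ 0.6558 -0.0784  0.074 ]
top rc3 [ 0.5858 -0.066   0.074 ]
top rc4 [0.6007 0.0017 0.074 ]
top pad [ 0.4895 -0.0095  0.066 ]
top sq [0.5821 0.1756 0.074 ]
top spad [0.4415 0.1916 0.066 ]
top t1 [0.5546 0.4499 0.018 ]
top t2 [0.5545 0.313  0.018 ]
top t3 [0.4277 0.3123 0.018 ]
top t4 [0.4281 0.4513 0.018 ]
top wall [ 0.5114 -0.1421  0.    ]
top wall2 [ 0.7247 -0.1479  0.    ]
top pur [0.6197 0.0663 0.02  ]
scene rw [ 0.6318 -0.0371  0.074 ]
scene rc1 [ 0.6741 -0.011   0.074 ]
scene rc2 [ 0.6588 -0.0767  0.074 ]
scene rc3 [ 0.5914 -0.0635  0.074 ]
scene rc4 [0.6054 0.0025 0.074 ]
scene pad [ 0.4938 -0.0105  0.066 ]
scene sq [0.5856 0.176  0.074 ]
scene spad [0.4455 0.1906 0.066 ]
scene t1 [0.5543 0.4457 0.018 ]
scene t2 [0.5545 0.3095 0.018 ]
scene t3 [0.4322 0.3123 0.018 ]
scene t4 [0.4316 0.445  0.018 ]
scene pur [0.6225 0.066  0.02  ]
top round_weight 0.67 196 (np.float64(352.8), np.float64(151.8)) [ 0.7303 -0.0652  0.074 ]
top round_weight 0.64 227 (np.float64(341.2), np.float64(192.8)) [ 0.6279 -0.0354  0.0
[... 270 characters left out ...]
op round_pad 0.5 222 (np.float64(254.9), np.float64(210.4)) [0.5826 0.1757 0.066 ]
top tray 0.58 2788 (np.float64(175.3), np.float64(244.8)) [0.4925 0.3826 0.018 ]
scene round_weight 0.71 275 (np.float64(340.3), np.float64(253.3)) [ 0.6303 -0.0369  0.074 ]
scene round_weight 0.67 319 (np.float64(329.8), np.float64(211.9)) [0.6823 0.0444 0.074 ]
scene round_weight 0.61 314 (np.float64(298.5), np.float64(237.9)) [0.5923 0.0362 0.074 ]
scene round_weight 0.56 357 (np.float64(391.8), np.float64(254.8)) [ 0.7028 -0.0978  0.074 ]
scene round_pad 0.8 731 (np.float64(286.9), np.float64(282.9)) [ 0.5167 -0.0194  0.066 ]
scene tray 0.6 2905 (np.float64(166.7), np.float64(177.5)) [0.4924 0.3743 0.018 ]
```

```bash
python3 -m jog '[{"dx":-5,"dy":-5,"gripper":1},{"dx":-20,"dy":-21.4,"gripper":1},{"dx":-20,"dy":-21.4,"gripper":1},{"dx":-20,"dy":-21.4,"gripper":1},{"dx":-20,"dy":-21.4,"gripper":1},{"dx":-44.1,"dy":-47.3,"gripper":1},{"dx":-44.1,"dy":-47.3,"gripper":1},{"dx":-44.1,"dy":-47.3,"gripper":1},{"dx":-44.1,"dy":-47.3,"gripper":1},{"dx":-44.1,"dy":-47.3,"gripper":1},{"dx":-44.1,"dy":-47.3,"gripper":1},{"dx":-44.1,"dy":-47.3,"gripper":1}]' 40
```

```text
schema error: expected keys ax, ay, az, dx, dy, dz, gripper
```

```bash
python3 -m jog '[{"ax":0,"ay":0,"az":0,"dx":-8,"dy":-8.6,"dz":0,"gripper":1},{"ax":0,"ay":0,"az":0,"dx":-8,"dy":-8.6,"dz":0,"gripper":1},{"ax":0,"ay":0,"az":0,"dx":-44.1,"dy":-47.3,"dz":0,"gripper":1},{"ax":0,"ay":0,"az":0,"dx":-44.1,"dy":-47.3,"dz":0,"gripper":1},{"ax":0,"ay":0,"az":0,"dx":-44.1,"dy":-47.3,"dz":0,"gripper":1},{"ax":0,"ay":0,"az":0,"dx":-44.1,"dy":-47.3,"dz":0,"gripper":1},{"ax":0,"ay":0,"az":0,"dx":-44.1,"dy":-47.3,"dz":0,"gripper":1},{"ax":0,"ay":0,"az":0,"dx":-44.1,"dy":-47.3,"dz":0,"gripper":1},{"ax":0,"ay":0,"az":0,"dx":-44.1,"dy":-47.3,"dz":0,"gripper":1},{"ax":0,"ay":0,"az":0,"dx":-44.1,"dy":-47.3,"dz":0,"gripper":1},{"ax":0,"ay":0,"az":0,"dx":-44.1,"dy":-47.3,"dz":0,"gripper":1},{"ax":0,"ay":0,"az":0,"dx":-44.1,"dy":-47.3,"dz":0,"gripper":1}]' 40
```

```text
time_s: 2.3
tcp_pos: [0.4137, -0.1325, 0.2318]
ee_rot: [0.791, -0.612, 0.001, -0.0]
force: [1.1, -0.1, 0.6]
finger_gap: 0.002
```

```bash
python3 -m jog '[{"ax":0,"ay":0,"az":0,"dx":-10,"dy":-10.6,"dz":0,"gripper":1},{"ax":0,"ay":0,"az":0,"dx":-10,"dy":-10.6,"dz":0,"gripper":1},{"ax":0,"ay":0,"az":0,"dx":-10,"dy":-10.6,"dz":0,"gripper":1},{"ax":0,"ay":0,"az":0,"dx":-10,"dy":-10.6,"dz":0,"gripper":1},{"ax":0,"ay":0,"az":0,"dx":-10,"dy":-10.6,"dz":0,"gripper":1},{"ax":0,"ay":0,"az":0,"dx":-10,"dy":-10.6,"dz":0,"gripper":1}]' 40
python3 - <<'E'
from h import *
cm=viewer.camera_model("wrist");im=viewer.get_image("wrist");save("w1.png",im)
print(sensors.observe()["tcp_pos"],sensors.observe()["ee_rot"])
for t in ["round_weight","round_pad"]:
    for r in finder.trace("wrist",t): 
        ys,xs=np.nonzero(r["pixels"]);print(t,r["confidence"],len(xs),xs.mean(),ys.mean(),at_z(cm,[xs.mean(),ys.mean()],.074 if t=="round_weight" else .066))
print(proj(cm,[[.63,-.037,.074],[.4915,-.010,.066]]))
E
```

```text
time_s: 2.8
tcp_pos: [0.4905, -0.0099, 0.2312]
ee_rot: [0.792, -0.61, -0.0, 0.0]
force: [-0.5, -0.2, 0.4]
finger_gap: -0.001
[ 0.4899991  -0.01085922  0.23110525] [ 7.91525144e-01 -6.11136423e-01 -1.36027749e-04  4.46866112e-04]
round_weight 0.93 1955 331.20255754475704 22.3539641943734 [[ 0.62838128 -0.03761597  0.074     ]]
round_weight 0.76 1135 219.6942731277533 14.333920704845815 [[0.61039064 0.05455011 0.074     ]]
round_pad 0.95 2726 271.2839325018342 136.90205429200293 [[ 0.52128946 -0.0152773   0.066     ]]
[[331.14229023  20.05485706]
 [258.2000552  164.40846593]]
```

View pics/w1.png

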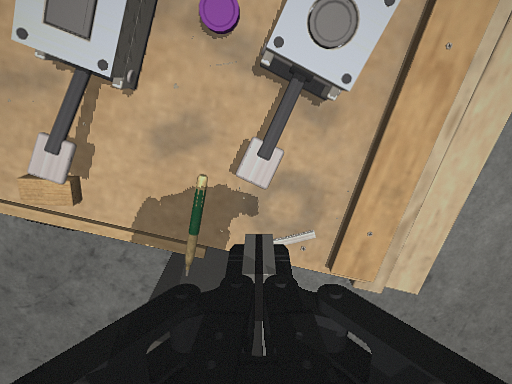

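The wrist view shows the round paddle centred at about (259,162), which agrees with the prediction to about 2 px. The closed fingers are directly above it, so I'll press.

```bash
python3 -m jog '[{"ax":0,"ay":0,"az":0,"dx":0,"dy":0.2,"dz":8,"gripper":1},{"ax":0,"ay":0,"az":0,"dx":0,"dy":0.2,"dz":13,"gripper":1},{"ax":0,"ay":0,"az":0,"dx":0,"dy":0.2,"dz":14.5,"gripper":1},{"ax":0,"ay":0,"az":0,"dx":0,"dy":0.2,"dz":15.5,"gripper":1},{"ax":0,"ay":0,"az":0,"dx":0,"dy":0.2,"dz":16,"gripper":1},{"ax":0,"ay":0,"az":0,"dx":0,"dy":0.2,"dz":16.5,"gripper":1},{"ax":0,"ay":0,"az":0,"dx":0,"dy":0.2,"dz":17.5,"gripper":1},{"ax":0,"ay":0,"az":0,"dx":0,"dy":0.3,"dz":18,"gripper":1},{"ax":0,"ay":0,"az":0,"dx":0,"dy":0.3,"dz":18.5,"gripper":1},{"ax":0,"ay":0,"az":0,"dx":0,"dy":0.3,"dz":19,"gripper":1},{"ax":0,"ay":0,"az":0,"dx":0,"dy":0.4,"dz":19.5,"gripper":1},{"ax":0,"ay":0,"az":0,"dx":0,"dy":0.4,"dz":19.8,"gripper":1}]' 40
```

```text
time_s: 3.95
tcp_pos: [0.4875, -0.0119, 0.0337]
ee_rot: [0.791, -0.612, 0.001, -0.001]
force: [-0.4, 1.3, 2.9]
finger_gap: -0.0
```

```bash
python3 -m jog '[{"ax":0,"ay":0,"az":0,"dx":0,"dy":0,"dz":0.3,"gripper":1},{"ax":0,"ay":0,"az":0,"dx":0,"dy":0,"dz":0.6,"gripper":1},{"ax":0,"ay":0,"az":0,"dx":0,"dy":0,"dz":0.8,"gripper":1},{"ax":0,"ay":0,"az":0,"dx":0,"dy":0,"dz":0.9,"gripper":1},{"ax":0,"ay":0,"az":0,"dx":0,"dy":0,"dz":0.9,"gripper":1}]' 40
python3 - <<'E'
from h import *
save("s2.png",cv2.resize(viewer.get_image("scene")[200:320,230:430],None,fx=4,fy=4))
E
```

```text
time_s: 4.37
tcp_pos: [0.4877, -0.012, 0.0276]
ee_rot: [0.791, -0.611, 0.001, -0.0]
force: [-10.3, 2.4, 28.9]
finger_gap: 0.0
```

View pics/s2.png

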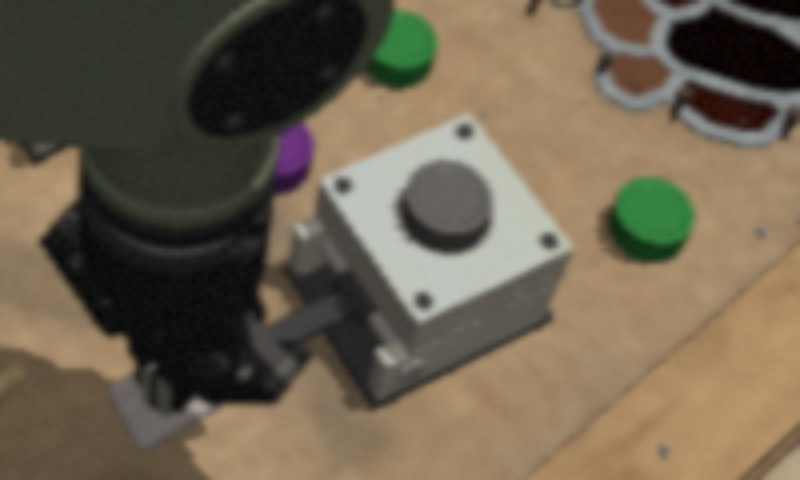

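The scene view shows the weight raised and level in the pocket, at about (447,205) in the crop. The lever is on its stop, with 29 N measured. I'll hold briefly, lift off, and go above the weight.

```bash
python3 -m jog '[{"ax":0,"ay":0,"az":0,"dx":0,"dy":0,"dz":0,"gripper":1},{"ax":0,"ay":0,"az":0,"dx":0,"dy":0,"dz":0,"gripper":1},{"ax":0,"ay":0,"az":0,"dx":0,"dy":0,"dz":-4,"gripper":1},{"ax":0,"ay":0,"az":0,"dx":0,"dy":0,"dz":-8,"gripper":1},{"ax":0,"ay":0,"az":0,"dx":0,"dy":0,"dz":-12,"gripper":-0.3},{"ax":0,"ay":0,"az":0,"dx":2,"dy":-3,"dz":-14,"gripper":-0.3},{"ax":0,"ay":0,"az":0,"dx":6,"dy":-13.1,"dz":-14,"gripper":-0.3},{"ax":0,"ay":0,"az":0,"dx":6,"dy":-13.1,"dz":-14,"gripper":-0.3},{"ax":0,"ay":0,"az":0,"dx":6,"dy":-13.1,"dz":-14,"gripper":-0.3},{"ax":0,"ay":0,"az":0,"dx":6,"dy":-13.1,"dz":-14,"gripper":-0.3},{"ax":0,"ay":0,"az":0,"dx":6,"dy":-13.1,"dz":-14,"gripper":-0.3},{"ax":0,"ay":0,"az":0,"dx":6,"dy":-13.1,"dz":-14,"gripper":-0.3}]' 40
python3 - <<'E'
from h import *
cm=viewer.camera_model("wrist");save("w3.png",viewer.get_image("wrist"))
o=sensors.observe();print(o["tcp_pos"],o["ee_rot"])
for c in ["wrist","scene"]:
  cm=viewer.camera_model(c)
  if c=="scene": save("s3.png",cv2.resize(viewer.get_image("scene")[200:320,230:430],None,fx=4,fy=4))
  for r in finder.trace(c,"round_weight"): 
        ys,xs=np.nonzero(r["pixels"]);print(r["confidence"],len(xs),xs.mean(),ys.mean(),at_z(cm,[xs.mean(),ys.mean()],.085))
E
```

```text
time_s: 5.42
tcp_pos: [0.6272, -0.0367, 0.1629]
ee_rot: [0.791, -0.611, -0.001, 0.001]
force: [-0.2, 0.4, -0.1]
finger_gap: 0.65
[ 0.62686068 -0.03658784  0.16322798] [ 7.91263316e-01 -6.11474419e-01 -1.03283137e-03  5.76419479e-04]
0.96 1661 151.24262492474412 146.79169175195665 [[0.64314676 0.04472604 0.085     ]]
0.84 2434 260.9145439605588 190.4720624486442 [[ 0.63113927 -0.03782707  0.085     ]]
0.66 2370 156.60970464135022 30.89831223628692 [[0.71686404 0.05202492 0.085     ]]
0.59 2079 345.1837421837422 51.00577200577201 [[ 0.73566147 -0.0658006   0.085     ]]
0.94 346 391.7225433526012 254.60404624277456 [[ 0.69556311 -0.10044171  0.085     ]]
0.74 424 340.4882075471698 251.13915094339623 [[ 0.62771343 -0.03791058  0.085     ]]
0.69 336 298.6577380952381 237.82440476190476 [[0.58705577 0.03090499 0.085     ]]
```

View pics/w3.png

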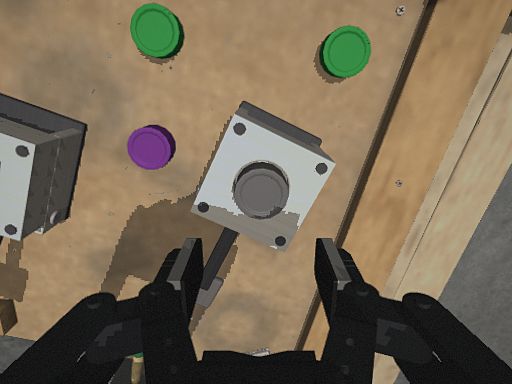

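View pics/s3.png

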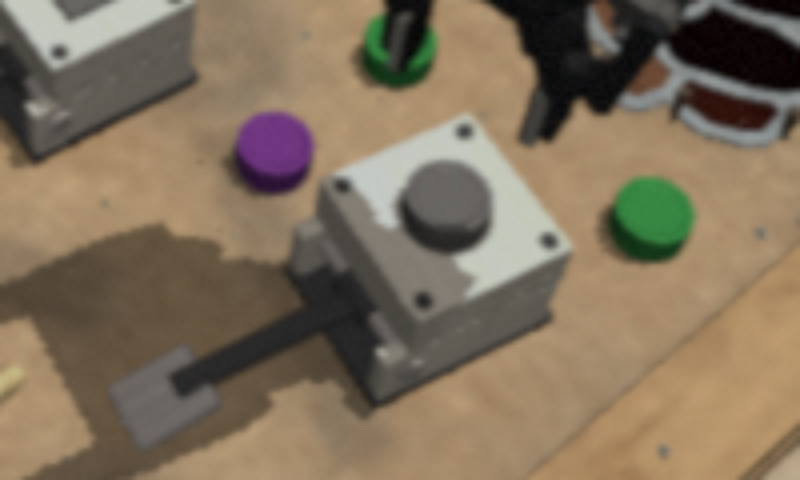

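```bash
python3 -m jog '[{"ax":0,"ay":0,"az":0,"dx":0.2,"dy":-0.25,"dz":4,"gripper":-0.3},{"ax":0,"ay":0,"az":0,"dx":0.2,"dy":-0.25,"dz":6,"gripper":-0.3},{"ax":0,"ay":0,"az":0,"dx":0.2,"dy":-0.25,"dz":7.5,"gripper":-0.3},{"ax":0,"ay":0,"az":0,"dx":0.2,"dy":-0.25,"dz":8.3,"gripper":-0.3},{"ax":0,"ay":0,"az":0,"dx":0.2,"dy":-0.25,"dz":8.8,"gripper":-0.3},{"ax":0,"ay":0,"az":0,"dx":0.2,"dy":-0.25,"dz":8.8,"gripper":-0.3},{"ax":0,"ay":0,"az":0,"dx":0.2,"dy":-0.25,"dz":8.8,"gripper":-0.3}]' 40
python3 - <<'E'
from h import *
save("w4.png",viewer.get_image("wrist"))
save("s4.png",cv2.resize(viewer.get_image("scene")[190:310,250:450],None,fx=4,fy=4))
E
```

```text
time_s: 6.2
tcp_pos: [0.6318, -0.0383, 0.0773]
ee_rot: [0.791, -0.612, 0.001, -0.0]
force: [-0.4, 0.5, 0.7]
finger_gap: 0.652
```

View pics/w4.png

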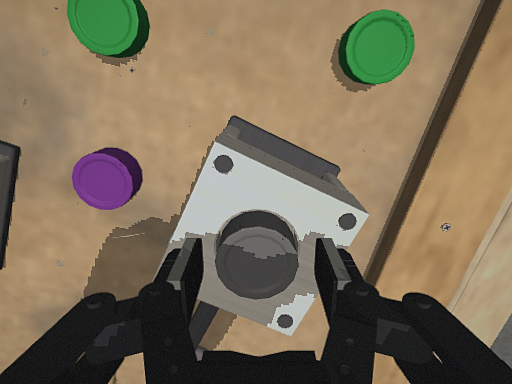

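View pics/s4.png

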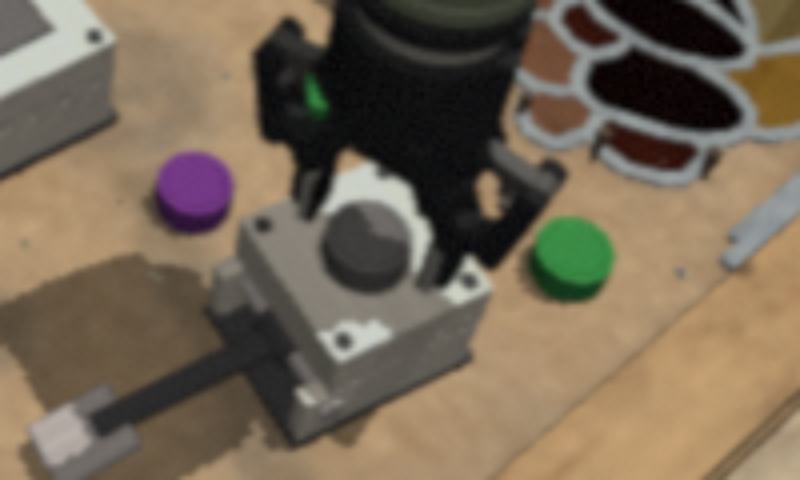

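The weight sits between the fingers, centred at about (257,253) in the wrist view. I'll go 3 mm lower and close.

```bash
python3 -m jog '[{"ax":0,"ay":0,"az":0,"dx":0,"dy":0,"dz":0.3,"gripper":-0.1},{"ax":0,"ay":0,"az":0,"dx":0,"dy":0,"dz":0.3,"gripper":-0.1},{"ax":0,"ay":0,"az":0,"dx":0,"dy":0,"dz":0.3,"gripper":0.3},{"ax":0,"ay":0,"az":0,"dx":0,"dy":0,"dz":0.3,"gripper":0.3},{"ax":0,"ay":0,"az":0,"dx":0,"dy":0,"dz":0.3,"gripper":0.3},{"ax":0,"ay":0,"az":0,"dx":0,"dy":0,"dz":0.3,"gripper":0.3},{"ax":0,"ay":0,"az":0,"dx":0,"dy":0,"dz":0.3,"gripper":0.3}]' 60
```

```text
time_s: 6.88
tcp_pos: [0.6314, -0.0381, 0.0738]
ee_rot: [0.791, -0.612, 0.0, -0.0]
force: [-1.4, 0.5, 4.0]
finger_gap: 0.43
```

```bash
python3 -m jog '[{"ax":0,"ay":0,"az":0,"dx":0,"dy":0,"dz":-0.5,"gripper":0.3},{"ax":0,"ay":0,"az":0,"dx":0,"dy":0,"dz":-1,"gripper":0.3},{"ax":0,"ay":0,"az":0,"dx":0,"dy":0,"dz":-2,"gripper":0.3},{"ax":0,"ay":0,"az":0,"dx":0,"dy":0,"dz":-4,"gripper":0.3},{"ax":0,"ay":0,"az":0,"dx":0,"dy":0,"dz":-6,"gripper":0.3},{"ax":0,"ay":0,"az":0,"dx":0,"dy":0,"dz":-6,"gripper":0.3}]' 60
python3 - <<'E'
from h import *
save("w5.png",viewer.get_image("wrist"))
save("s5.png",cv2.resize(viewer.get_image("scene")[170:290,250:450],None,fx=4,fy=4))
E
```

```text
time_s: 7.38
tcp_pos: [0.6346, -0.0389, 0.1385]
ee_rot: [0.791, -0.612, 0.004, -0.002]
force: [1.9, -0.0, -1.8]
finger_gap: 0.426
```

View pics/w5.png

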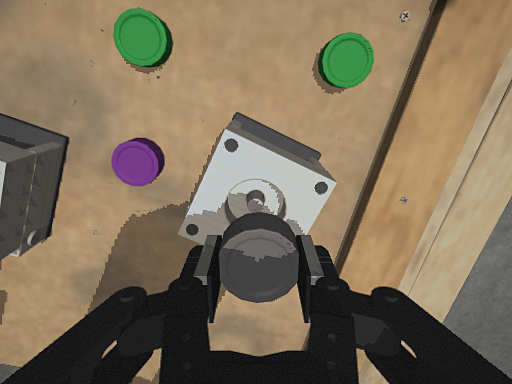

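View pics/s5.png

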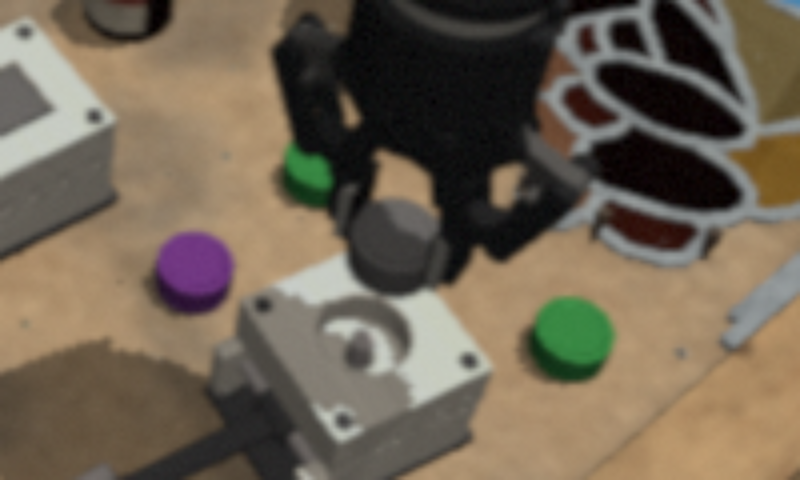

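The weight is held level between the pads, at about (260,262) in the wrist view, and the pocket is empty. I'll carry it to the tray.

```bash
python3 -m jog '[{"ax":0,"ay":0,"az":0,"dx":0,"dy":0,"dz":-3,"gripper":0.3},{"ax":0,"ay":0,"az":0,"dx":-2,"dy":0.1,"dz":-5,"gripper":0.3},{"ax":0,"ay":0,"az":0,"dx":-5,"dy":0.3,"dz":-5,"gripper":0.3},{"ax":0,"ay":0,"az":0,"dx":-43.9,"dy":2.9,"dz":-5,"gripper":0.3},{"ax":0,"ay":0,"az":0,"dx":-43.9,"dy":2.9,"dz":-5,"gripper":0.3},{"ax":0,"ay":0,"az":0,"dx":-43.9,"dy":2.9,"dz":-5,"gripper":0.3},{"ax":0,"ay":0,"az":0,"dx":-43.9,"dy":2.9,"dz":-5,"gripper":0.3},{"ax":0,"ay":0,"az":0,"dx":-43.9,"dy":2.9,"dz":-5,"gripper":0.3},{"ax":0,"ay":0,"az":0,"dx":-43.9,"dy":2.9,"dz":-5,"gripper":0.3},{"ax":0,"ay":0,"az":0,"dx":-43.9,"dy":2.9,"dz":-5,"gripper":0.3},{"ax":0,"ay":0,"az":0,"dx":-43.9,"dy":2.9,"dz":-5,"gripper":0.3},{"ax":0,"ay":0,"az":0,"dx":-43.9,"dy":2.9,"dz":-5,"gripper":0.3}]' 60
```

```text
time_s: 8.48
tcp_pos: [0.495, 0.3663, 0.181]
ee_rot: [0.791, -0.612, -0.001, 0.002]
force: [0.1, 0.2, -2.8]
finger_gap: 0.431
```

```bash
python3 -m jog '[{"ax":0,"ay":0,"az":0,"dx":-1.4,"dy":0,"dz":0,"gripper":0.3},{"ax":0,"ay":0,"az":0,"dx":-1.4,"dy":0,"dz":4,"gripper":0.3},{"ax":0,"ay":0,"az":0,"dx":-1.4,"dy":0,"dz":8,"gripper":0.3},{"ax":0,"ay":0,"az":0,"dx":-1.4,"dy":0,"dz":11,"gripper":0.3},{"ax":0,"ay":0,"az":0,"dx":-1.4,"dy":0,"dz":12,"gripper":0.3},{"ax":0,"ay":0,"az":0,"dx":-1.4,"dy":0,"dz":12,"gripper":0.3},{"ax":0,"ay":0,"az":0,"dx":-1.4,"dy":0,"dz":12,"gripper":0.3}]' 60
python3 - <<'E'
from h import *
save("w6.png",viewer.get_image("wrist"))
save("s6.png",cv2.resize(viewer.get_image("scene")[120:240,90:290],None,fx=4,fy=4))
E
```

```text
time_s: 9.07
tcp_pos: [0.4936, 0.3784, 0.0628]
ee_rot: [0.791, -0.612, -0.0, 0.001]
force: [0.7, 0.0, -2.3]
finger_gap: 0.426
```

View pics/w6.png

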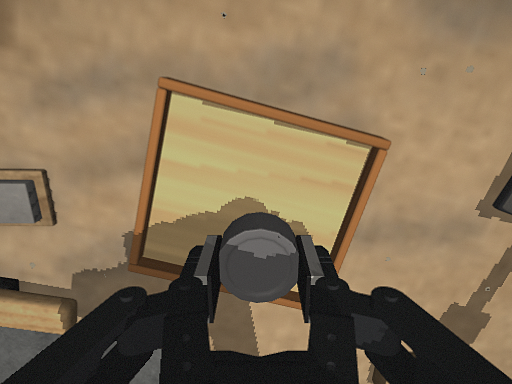

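View pics/s6.png

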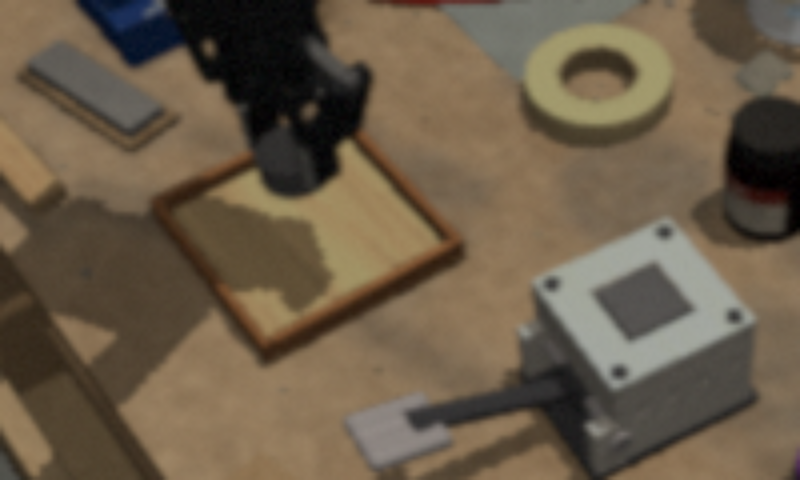

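The weight is above the middle of the tray and still level. I'll lower it.

```bash
python3 -m jog '[{"ax":0,"ay":0,"az":0,"dx":0,"dy":0,"dz":2.5,"gripper":0.3},{"ax":0,"ay":0,"az":0,"dx":0,"dy":0,"dz":4,"gripper":0.3},{"ax":0,"ay":0,"az":0,"dx":0,"dy":0,"dz":4.6,"gripper":0.3},{"ax":0,"ay":0,"az":0,"dx":0,"dy":0,"dz":4.8,"gripper":0.3},{"ax":0,"ay":0,"az":0,"dx":0,"dy":0,"dz":5.0,"gripper":0.3},{"ax":0,"ay":0,"az":0,"dx":0,"dy":0,"dz":5.0,"gripper":0.3},{"ax":0,"ay":0,"az":0,"dx":0,"dy":0,"dz":5.0,"gripper":0.3}]' 60
```

```text
time_s: 9.75
tcp_pos: [0.4949, 0.3795, 0.0149]
ee_rot: [0.791, -0.612, 0.001, -0.001]
force: [0.6, 0.4, -3.0]
finger_gap: 0.428
```

```bash
python3 -m jog '[{"ax":0,"ay":0,"az":0,"dx":0,"dy":0,"dz":0.1,"gripper":0.3},{"ax":0,"ay":0,"az":0,"dx":0,"dy":0,"dz":0.2,"gripper":0.3},{"ax":0,"ay":0,"az":0,"dx":0,"dy":0,"dz":0.3,"gripper":0.3},{"ax":0,"ay":0,"az":0,"dx":0,"dy":0,"dz":0.3,"gripper":0.3}]' 60
```

```text
time_s: 10.08
tcp_pos: [0.4942, 0.3791, 0.0113]
ee_rot: [0.791, -0.612, 0.0, -0.0]
force: [-2.0, -0.1, 2.2]
finger_gap: 0.429
```

Contact with the tray floor: the force rose from -3 to +2 N. I'll release gently and retreat.

```bash
python3 -m jog '[{"ax":0,"ay":0,"az":0,"dx":0,"dy":0,"dz":0,"gripper":0.0},{"ax":0,"ay":0,"az":0,"dx":0,"dy":0,"dz":0,"gripper":-0.2},{"ax":0,"ay":0,"az":0,"dx":0,"dy":0,"dz":0,"gripper":-0.3},{"ax":0,"ay":0,"az":0,"dx":0,"dy":0,"dz":0,"gripper":-0.3},{"ax":0,"ay":0,"az":0,"dx":0,"dy":0,"dz":-1,"gripper":-0.3},{"ax":0,"ay":0,"az":0,"dx":0,"dy":0,"dz":-4,"gripper":-0.3},{"ax":0,"ay":0,"az":0,"dx":0,"dy":0,"dz":-8,"gripper":-0.3},{"ax":0,"ay":0,"az":0,"dx":0,"dy":0,"dz":-12,"gripper":-0.3},{"ax":0,"ay":0,"az":0,"dx":0,"dy":0,"dz":-14,"gripper":-0.3},{"ax":0,"ay":0,"az":0,"dx":0,"dy":0,"dz":-14,"gripper":-0.3},{"ax":0,"ay":0,"az":0,"dx":0,"dy":0,"dz":-14,"gripper":-0.3}]' 60
python3 - <<'E'
from h import *
cm=viewer.camera_model("wrist");save("w7.png",viewer.get_image("wrist"))
for t,z in [("round_weight",.026),("tray",.012)]:
    for r in finder.trace("wrist",t)[:2]:
        ys,xs=np.nonzero(r["pixels"]);print(t,r["confidence"],at_z(cm,[xs.mean(),ys.mean()],z))
save("s7.png",cv2.resize(viewer.get_image("scene")[120:320,100:420],None,fx=2.5,fy=2.5))
E
```

```text
time_s: 11.0
tcp_pos: [0.4951, 0.3796, 0.1534]
ee_rot: [0.791, -0.612, 0.001, -0.003]
force: [-0.2, -0.7, -0.1]
finger_gap: 0.651
round_weight 0.55 [[0.49562088 0.37863381 0.026     ]]
tray 0.95 [[0.49984328 0.38550973 0.012     ]]
```

View pics/w7.png

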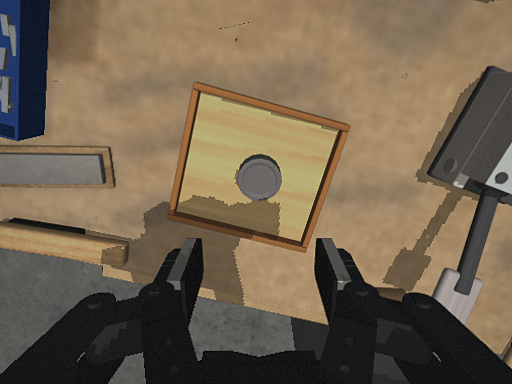

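View pics/s7.png

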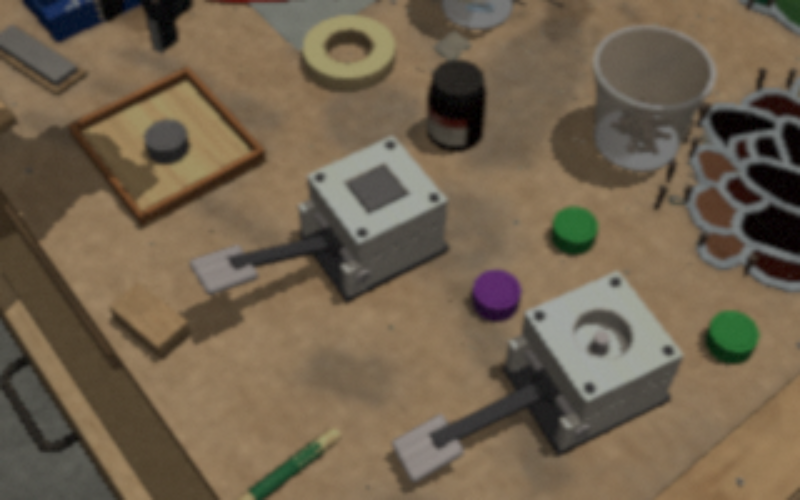

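The weight lies flat in the middle of the tray, at about (260,177) in the wrist view. The square mould and its lever are unchanged, and the gripper is clear of everything.

```bash
python3 -c "
from rig import workorder
print(workorder.finish_job())"
```

```text
the job is handed in; nothing more can be done
None
```

The round weight is lying flat near the middle of the tray, and the job is handed in at about 11 s of the 45 s allowed; no verdict was reported.

- **Knocking it out:** I pressed the round mould's lever down with the shut fingers until it hit its stop, with about 29 N measured. The pictures showed the weight raised and level in its pocket. The lever angle was not measured directly.
- **Placing it:** I gripped the raised part, lifted it clear, lowered it until it touched the tray floor, then released it and backed off to about 15 cm above the bench.
- **Last checks:** The networks put the weight about 4 mm in x and 7 mm in y from the middle of the tray. The tray looks flat on the bench. The square weight and its lever look as they did at the start, and the tool force read about zero.
- **Disagreements:** The camera views differed by 2–4 mm in x on some positions. The gripper opening read 0.43 while holding the 40 mm weight, where I expected about 0.47. Neither caused trouble, as the weight stayed level in the grip.

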